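Spring check on the bench pull gauge

TASK

Do the daily spring check on the pull gauge: first slide the red peak pointer fully back to zero, then draw the blue pull tab out slowly until the white line of the red pointer stands level with the green mark (the pair of green clips), within the mark's width, and hold it there for two seconds without going well past the mark. Then ease the blue tab gently all the way home, never letting it snap back, so that the red pointer stays behind at the green mark as the record. Leave the other things on the bench where they are.

Things in the scene. Friction and masses are not known exactly. Their poses are not given: they have to be found in the camera images.
- gauge: Pull gauge, fixed to the bench: ivory housing 190 x 70 mm (x from -60 to +130 mm, y +-35 mm of its frame), top at z = 40 mm, with black scale ticks, on a dark base plate 220 x 90 x 8 mm. Origin on the bench surface on the gauge's centreline, 60 mm behind the housing's front face. The tab is pulled out along the gauge's own -x; its z is up.
- pull (a joint): How far the blue pull tab is drawn out, m: 0 = home, 0.125 = end of travel. Sprung home: about 3 N at 0, plus 1.5 N for every 10 mm. A black dog on the housing's top travels with it and pushes the red pointer ahead of it
- pull_grip (a point): Grip point of the blue upright pull tab, on the tab's centre 14 mm below its top. The tab is 12 mm thick (gauge x), 40 mm wide (gauge y) and reaches from 12 to 74 mm above the bench; a steel rod 12 mm thick, its axis 24 mm above the bench, joins it to the housing. At home the tab's back face stands 39 mm clear of the housing's front face. Can be taken from above across its thickness or its width
- dog (a point): Middle of the front face (gauge -x side) of the black dog, a block 8 x 10 x 12 mm on the gauge's top that moves with the blue tab. It pushes the red pointer's back face; touching, the pointer's white line is 7 mm ahead (gauge -x) of this point
- peak (a joint): Position of the red peak pointer, m: 0 = zero (fully back, touching the dog when the tab is home), growing along gauge -x up to 0.125. It stays where it is left (friction about 1.5 N). When the dog pushes it, it equals joint pull
- peak_grip (a point): Grip point of the red peak pointer, a knob 14 mm (gauge x) x 22 mm (gauge y), reaching from 41 to 75 mm above the bench; the point is on its centre, 11 mm below its top. Its white line crosses the knob's top and its low foot (44 mm long in gauge y, ending just short of the green clips) at this same gauge x. In gauge coordinates x = 93 mm - joint peak, y = 0
- mark: Green mark: two bright green clips, one across from the other on the long edges of the housing's top, each 10 mm wide (gauge x), at y = 24 to 38 and -24 to -38 mm, 3 mm thick, with a tongue down the side. Frame parallel to the gauge's, origin midway between the clips on the housing's top, so the mark's edges are at x = +-5 mm. Fixed, at another place on the scale each time
- wellplate: Bystander: loose white six-well culture plate with pink wells, 85 x 127 x 18 mm, origin under its centre
- flask: Bystander: loose pink medium bottle with red cap, 60 mm across, 120 mm tall, origin under its centre
- calculator: Bystander: loose black desk calculator, 150 x 80 x 16 mm, origin under its centre

How it is judged (in metres and radians):
On the way, in this order (a step that is already met when the one before it is completed fails the run):
1. the red peak pointer is slid fully back to zero with the blue tab at home (value of joint each of peak, pull below 0.005 m), for 0.2 s.
2. the blue tab, pushing the red pointer ahead of it, is held drawn out with the white line between the edges of the green mark (within 5 mm of its middle) for 1 s (x of peak_grip in the frame of mark between -0.005 and 0.005 m and x of dog in the frame of mark between 0.0005 and 0.0135 m), for 1 s.
At the end, for the whole second after the job is handed in: The blue tab is home (within 4 mm) and at rest, and the red pointer has stayed behind with its white line between the edges of the green mark (within 5 mm of its middle) (value of joint pull below 0.004 m and velocity of joint pull below 0.02 m/s and x of peak_grip in the frame of mark between -0.005 and 0.005 m); the robot touches nothing.
It fails at once if the blue tab snaps back (returns faster than 0.4 m/s) (velocity of joint pull below -0.4 m/s).
It fails at once if the blue tab is pulled well past the mark (15 mm beyond its middle) (x of dog in the frame of mark below -0.008 m).
It fails at once if the culture plate is moved by more than 20 mm (distance of wellplate from where it was at the start of the episode above 0.02 m).
It fails at once if the medium bottle is moved by more than 20 mm (distance of flask from where it was at the start of the episode above 0.02 m).
It fails at once if the calculator is moved by more than 20 mm (distance of calculator from where it was at the start of the episode above 0.02 m).
It also fails if it takes over 64 s, if anything falls off the work surface, if the arm or the gripper's body presses on something with over 40 N, if the wrist force passes 120 N, or if a joint passes its speed limit or range.

ROBOT

A 6-joint arm with a two-finger parallel gripper is mounted at the origin on the work surface. World frame = base frame: x ahead of the robot, y to its left, z up, the work surface at z = 0. Lengths are in mm, angles in rad, forces in N, time in s.
With the tool pointing down it reaches from about 400 to 925 mm from the base axis. Payload 12.5 kg.
Tool frame: the origin (TCP) lies on the centre line of the jaws, within the pads' length; the fingertips stand 17 mm ahead of it and the grasp point (between the pads) lies 2 mm behind it; z points along the fingers, y is the line along which they close (so a half turn about z gives the same grasp; the last joint's range is limited). The gripper opens to 95 mm and grips with 3 to 60 N. Pads are 20 mm wide; open, the fingers measure 119 mm over their backs; the gripper's body (75 mm by 180 mm) begins 59 mm behind the grasp point.
Start: joints at [1.058, 0.491, 1.559, -0, 1.092, -0.106], TCP at [247.28, 574.019, 231.661] pointing down, gripper open.
Joint ranges: [-3.1, 3.1], [-0.84, 2.19], [0.05, 2.79], [-1.13, 4.28], [0.06, 2.93], [-2.69, 2.69]. Speed limits (rad/s): [2.22, 2.22, 2.79, 3.14, 3.14, 3.14].

INTERFACE

Orientations are given as [roll, pitch, yaw] about the fixed x, y, z axes, in that order (R = Rz(yaw) Ry(pitch) Rx(roll)).
In Python, from cell import env gives the robot as it stands.
- The arm moves only by the tool drive_tool, never from a script. Its argument "deltas" is text: rows parted by semicolons, each of 4 numbers parted by spaces: the shift along the world's x, y, z normalised to -1 to 1, where 1 is 100 mm, then the turn about the world's z normalised to -1 to 1, where 1 is 180 degrees. A call has 1 to 10 rows; each row shifts and turns the commanded pose from where the row before left it; what a row does not reach is not made up. A row lasts 1/12 s, in which the tool goes at most 41.7 mm and 7.16 degrees, less where a joint would pass 70% of its speed; a pose out of reach is approached as far as the arm can. A call with a number of a shift or a turn outside -1 to 1 is refused whole. A call with a gripper value outside its range is refused whole. "gripper" is the closure, from 0 (fully open) to 1 (shut), set as the call begins (left out, the last holds). The fingers move at their own pace and stop on an object; the grip force is fixed at half the most. Time passes only in rows, so rows that do not move let the fingers close. It gives the time, the measured TCP pose, the force, the opening and the grip force at its end, in the units of the state.
- env.state(): the state, without advancing time (a new reading comes with each control period).
- env.read_camera(name): name is "scene" or "top" or "wrist"; returns (picture, depth): 480x640x3 uint8, red, green, blue; 480x640 float32, mm along the optical axis (not along the pixel's ray), 0 where there is no reading.
- env.camera_params(name): a dict with "mtx" (3x3 intrinsics, pixels), "camera_from_world" (4x4, takes a point from world to camera coordinates); the wrist camera has in their place "mount" (4x4, takes a point from camera to tool coordinates, whose origin is the TCP and whose axes are the flange's). Camera axes: x right, y down, z forward; pixel columns grow to the right and rows downward; lengths in mm; the calibration is good to about 2 mm. A picture is of the moment at which its call begins: read the wrist's pose just before it. camera_params takes no time and is no camera call.
- env.job_done(): hands the job in; it is judged then, once.
The state is a dict: "t": time; "joints": joint angles; "qvel": joint speeds; "tau": joint torques, N m; "eef_pos": TCP position; "tcp_rot": TCP orientation; "ft_force": force on the tool from outside, world axes, zero at the start; "moment": the same for the moment, N m; "opening": opening from 0.0 (shut) to 1.0 (fully open); "grip_force": force on a finger pad.
Only numpy, scipy, OpenCV 4.12 (cv2) and the standard library are available. Lean on these libraries where they do the work, as an engineer would, in place of code of your own. Each camera call takes 0.05 s, during which the arm holds its last target. There are 200 camera calls.

## Working session

There is one attempt and no reset: what is moved stays moved. The work goes in short steps, Python scripts to look and compute and a tool call to move; the robot and the scene stay as the last step left them, time stands still between calls to the robot, and variables do not carry over. Pictures are saved under pics/ and viewed, at most 10 in all, crops included, and the job is handed in when it is done.

Besides the shell and the picture viewer there is one more tool, called after "Call:" in YAML: its name, and indented under it one key for each argument. drive_tool: Moves the arm, as the interface text tells. Its arguments: {"type":"object","properties":{"deltas":{"type":"string"},"gripper":{"type":"number"}},"required":["deltas"]}

```bash
mkdir -p pics
cat > h.py <<'E'
from cell import env
import numpy as np, cv2
def grab(name,fn):
    p,d=env.read_camera(name); cv2.imwrite('pics/'+fn,p[:,:,::-1]); np.savez('/tmp/'+name,p=p,d=d); return p,d
def world(name,u,v,z):
    P=env.camera_params(name); T=np.linalg.inv(P['camera_from_world'])
    r=T[:3,:3]@np.linalg.inv(P['mtx'])@[u,v,1]; o=T[:3,3]; return o+r*(z-o[2])/r[2]
def cloud(name,d):
    P=env.camera_params(name); T=np.linalg.inv(P['camera_from_world'])
    v,u=np.mgrid[:480,:640]; c=np.stack([u,v,np.ones_like(u)],-1)@np.linalg.inv(P['mtx']).T*d[...,None]
    return c@T[:3,:3].T+T[:3,3]
E
python3 - <<'E'
from h import *
p,d=grab('top','top1.png'); grab('scene','sc1.png')
W=cloud('top',d); h=cv2.cvtColor(p,cv2.COLOR_RGB2HSV)
for n,lo,hi in [('green',(45,120,80),(80,255,255)),('blue',(100,120,60),(130,255,255)),('red',(0,170,80),(6,255,255))]:
    m=cv2.inRange(h,lo,hi); k,l,s,c=cv2.connectedComponentsWithStats(m)
    for i in range(1,k):
        if s[i,4]>15: print(n,s[i],c[i].round(1),np.median(W[l==i],0).round(1),W[l==i][:,2].max().round(1))
E
```

```text
blue [340 260   9  18 101] [344.2 268. ] [549.  -57.7  70.2] 1620.7
red [160 248  12  10  95] [166.  252.3] [588.1 405.3 119.4] 128.3
red [491 290   5   5  24] [492.9 292.1] [ 485.1 -463.8   14.4] 18.6
```

View pics/top1.png

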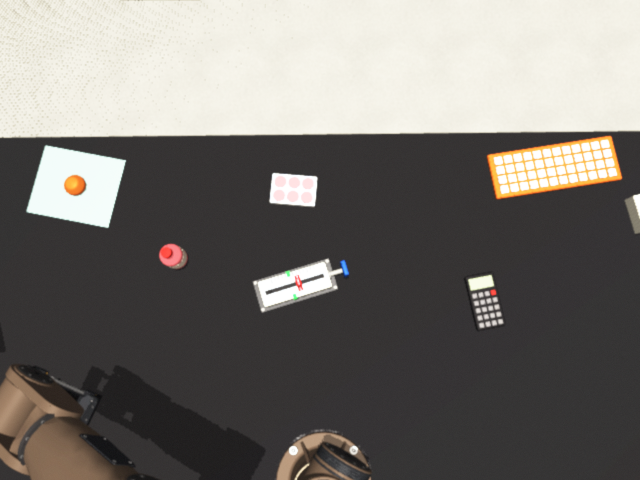

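View pics/sc1.png

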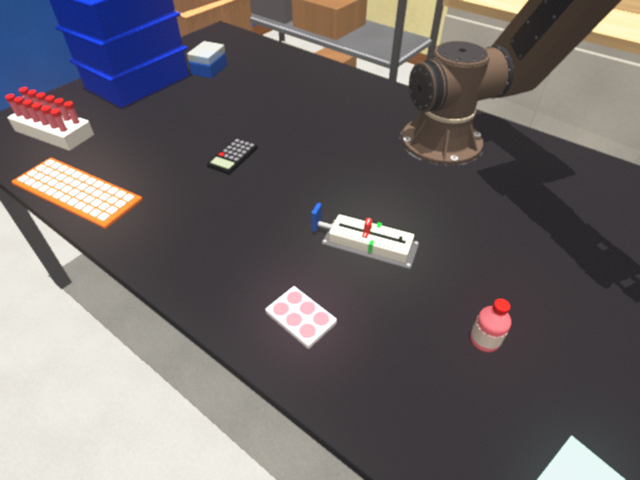

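The top view shows the gauge with its blue tab at (344,268), pointing image-right (world -y) and slightly up. The red pointer is at (299,283), and the green clips are at about (288,273) and (295,296). Next I'll fit the gauge frame.

Run:
```python
from h import *
z=np.load('/tmp/top.npz'); p,d=z['p'],z['d']; h=cv2.cvtColor(p,cv2.COLOR_RGB2HSV)
m=cv2.inRange(h,(0,0,190),(180,60,255)); m[:255]=0;m[315:]=0;m[:,:245]=0;m[:,338:]=0
ys,xs=np.nonzero(cv2.morphologyEx(m,cv2.MORPH_OPEN,np.ones((5,5))))
r=cv2.minAreaRect(np.stack([xs,ys],1).astype(np.float32)); 
B=np.array([world('top',u,v,40) for u,v in cv2.boxPoints(r)]);print(B.round(1), B.mean(0))
e=[B[1]-B[0],B[2]-B[1]];print([np.linalg.norm(x) for x in e],[np.degrees(np.arctan2(x[1],x[0])) for x in e])
b=world('top',344.2,268,72);print('tab',b)
yaw=np.arctan2(*(B.mean(0)-b)[[1,0]]);print('yaw',yaw,np.degrees(yaw))
g=np.array([np.cos(yaw),np.sin(yaw)]);c=B.mean(0)[:2]
for n,lo,hi,zz in [('green',(45,100,80),(80,255,255),43),('red',(0,150,80),(8,255,255),60)]:
    k=cv2.inRange(h,lo,hi); k[:255]=0;k[315:]=0;k[:,:245]=0;k[:,338:]=0
    for v,u in zip(*np.nonzero(k)): 
        w=world('top',u,v,zz)[:2]-c; print(n,u,v,'x',(w@g+35).round(1),'y',(w@[-g[1],g[0]]).round(1))
print(env.state()); print(env.camera_params('wrist'))
```

```text
[[517.5 179.6  40. ]
 [575.4 -14.1  40. ]
 [505.4 -34.6  40. ]
 [448.2 157.7  40. ]] [511.6416501   72.15198108  40.        ]
[np.float64(202.1996415303987), np.float64(72.96958204398526)] [np.float64(-73.33301479778886), np.float64(-163.64544967195022)]
tab [548.05157776 -58.04757794  72.        ]
yaw 1.8434777455856641 105.62349444835029
green 286 271 x 51.3 y -38.9
green 287 271 x 48.7 y -38.2
green 288 271 x 46.1 y -37.4
green 289 271 x 43.5 y -36.7
green 286 272 x 52.0 y -36.3
green 287 272 x 49.4 y -35.6
green 288 272 x 46.8 y -34.8
green 287 273 x 50.1 y -33.0
green 288 273 x 47.5 y -32.2
green 287 274 x 50.9 y -30.3
green 288 274 x 48.3 y -29.6
green 289 274 x 45.7 y -28.8
green 287 275 x 51.6 y -27.7
green 288 275 x 49.0 y -27.0
green 289 275 x 46.4 y -26.2
green 294 294 x 47.3 y 26.8
green 293 295 x 50.6 y 28.6
green 294 295 x 48.0 y 29.4
green 295 295 x 45.4 y 30.1
green 294 296 x 48.7 y 31.9
green 295 296 x 46.1 y 32.7
green 294 297 x 49.4 y 34.5
green 295 297 x 46.9 y 35.3
green 296 297 x 44.3 y 36.0
green 294 298 x 50.2 y 37.1
green 295 298 x 47.6 y 37.8
green 296 298 x
[... 1157 characters left out ...]
4,  2.73478255e+00]), 'ft_force': array([0.40014064, 0.01771765, 0.02316738]), 'moment': array([ 0.03453697, -0.05798071, -0.02413298]), 'grip_force': 0.0, 'opening': 1.0026971463582068}
{'mtx': array([[391.82647901,   0.        , 318.02657874],
       [  0.        , 391.82647901, 236.155804  ],
       [  0.        ,   0.        ,   1.        ]]), 'mount': array([[ 7.80979560e-04, -9.57514445e-01, -2.88384255e-01,
         8.20097067e+01],
       [ 9.99999562e-01,  5.99254968e-04,  7.18430104e-04,
         2.51325296e-01],
       [-5.15091504e-04, -2.88384690e-01,  9.57514494e-01,
        -1.53952821e+02],
       [ 0.00000000e+00,  0.00000000e+00,  0.00000000e+00,
         1.00000000e+00]])}
```

Call:
drive_tool:
  deltas: "0.13 -0.25 0 -0.014;0.13 -0.25 0 -0.014;0.13 -0.25 0 -0.014;0.13 -0.25 0 -0.014;0.13 -0.25 0 -0.014;0.13 -0.25 0 -0.014;0.13 -0.25 0 -0.014;0.13 -0.25 0 -0.014;0.13 -0.25 0 -0.014;0.13 -0.25 0 -0.014"
  gripper: 0

```text
t: 0.93
eef_pos: [377.6, 322.7, 231.5]
tcp_rot: [-3.141, -0.0, 2.293]
ft_force: [-0.3, 0.8, 0.7]
opening: 1.005
grip_force: 0.0
```

Call:
drive_tool:
  deltas: "0.13 -0.25 0 -0.014;0.13 -0.25 0 -0.014;0.13 -0.25 0 -0.014;0.13 -0.25 0 -0.014;0.13 -0.25 0 -0.014;0.13 -0.25 0 -0.014;0.13 -0.25 0 -0.014;0.13 -0.25 0 -0.014;0.15 -0.25 0 -0.014;0.15 -0.3 0 -0.014"

```text
t: 1.77
eef_pos: [511.6, 68.0, 231.5]
tcp_rot: [-3.141, -0.0, 1.853]
ft_force: [0.5, 0.5, -0.5]
opening: 1.001
grip_force: 0.0
```

Call:
drive_tool:
  deltas: "0 0 0 0;0 0 0 0"

```text
t: 1.93
eef_pos: [511.5, 67.8, 231.2]
tcp_rot: [-3.141, -0.0, 1.853]
ft_force: [-0.2, -0.5, 0.5]
opening: 1.002
grip_force: 0.0
```

```bash
cat >> h.py <<'E'
from scipy.spatial.transform import Rotation as Ro
def wlook(fn):
    s=env.state(); P=env.camera_params('wrist'); p,d=grab('wrist',fn)
    T=np.eye(4);T[:3,:3]=Ro.from_euler('xyz',s['tcp_rot']).as_matrix();T[:3,3]=s['eef_pos'];T=T@P['mount']
    def w(u,v,z):
        r=T[:3,:3]@np.linalg.inv(P['mtx'])@[u,v,1]; return T[:3,3]+r*(z-T[2,3])/r[2]
    return s,p,d,w
E
python3 - <<'E'
from h import *
s,p,d,w=wlook('w1.png'); print(s['t'],s['eef_pos'],s['tcp_rot'])
h=cv2.cvtColor(p,cv2.COLOR_RGB2HSV)
for n,lo,hi,zz in [('green',(45,100,60),(80,255,255),43),('red',(0,150,60),(8,255,255),60),('blue',(100,120,60),(130,255,255),74)]:
    k,l,st,c=cv2.connectedComponentsWithStats(cv2.inRange(h,lo,hi))
    for i in range(1,k):
        if st[i,4]>60: print(n,st[i],c[i].round(1),w(*c[i],zz).round(1))
E
```

```text
1.9333 [511.54009179  67.80315809 231.22111725] [-3.14089976e+00 -2.56466616e-04  1.85267398e+00]
green [347 189  16  14 179] [354.9 196.6] [538.4  92.1  43. ]
green [276 190  17  14 188] [283.8 196.9] [478.   74.2  43. ]
red [296 213  48  17 560] [318.6 220.3] [512.4  66.5  60. ]
red [308 231  24   7 122] [319.2 234. ] [516.3  54.9  60. ]
blue [301 326  40  24 756] [320.3 339.4] [543.8 -35.9  74. ]
```

View pics/w1.png

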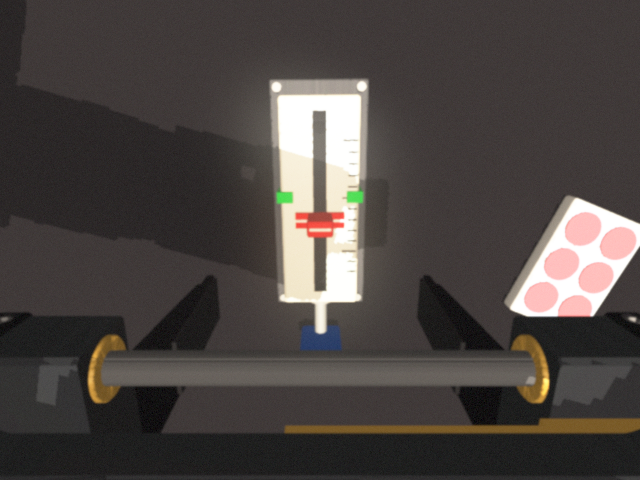

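The wrist view shows the clips at (284,197) and (355,197). The pointer's foot line is at row ~220, its knob-top line is at (320,230), and the gauge is aligned with the image columns.

```bash
cat >> h.py <<'E'
def wf():
    s=env.state(); P=env.camera_params('wrist'); T=np.eye(4);T[:3,:3]=Ro.from_euler('xyz',s['tcp_rot']).as_matrix();T[:3,3]=s['eef_pos'];T=T@P['mount']
    def w(u,v,z):
        r=T[:3,:3]@np.linalg.inv(P['mtx'])@[u,v,1]; return T[:3,3]+r*(z-T[2,3])/r[2]
    return w
E
python3 - <<'E'
from h import *
w=wf(); p=np.load('/tmp/wrist.npz')['p']
for c in (300,302,320,338,340): print(c,[(r,p[r,c].tolist()) for r in range(212,239,1)] if c in(302,320) else '')
for n,a in dict(foot=(320,220.5,45),top=(320,230,75),slottop=(319.5,111,40),slotbot=(320,291,40),front=(320,301,40),back=(320,95,40),tab=(320.3,339,74)).items(): print(n,w(*a).round(1))
E
```

```text
300 
302 [(212, [228, 170, 144]), (213, [229, 107, 91]), (214, [243, 78, 65]), (215, [246, 76, 63]), (216, [247, 78, 67]), (217, [246, 78, 61]), (218, [247, 97, 84]), (219, [247, 153, 133]), (220, [247, 211, 180]), (221, [248, 223, 193]), (222, [248, 182, 155]), (223, [247, 111, 94]), (224, [246, 79, 64]), (225, [246, 78, 65]), (226, [246, 77, 65]), (227, [246, 106, 86]), (228, [246, 173, 146]), (229, [245, 226, 198]), (230, [244, 234, 207]), (231, [245, 235, 209]), (232, [245, 235, 211]), (233, [245, 234, 210]), (234, [244, 235, 210]), (235, [245, 235, 210]), (236, [245, 235, 209]), (237, [245, 235, 211]), (238, [245, 235, 210])]
320 [(212, [140, 82, 71]), (213, [155, 75, 65]), (214, [158, 74, 63]), (215, [162, 79, 69]), (216, [158, 75, 64]), (217, [159, 76, 63]), (218, [162, 77, 68]), (219, [159, 74, 64]), (220, [168, 76, 63]), (221, [193, 74, 63]), (222, [227, 81, 69]), (223, [241, 77, 68]), (224, [247, 80, 69]), (225, [247, 83, 69]), (226, [247, 84, 71]), (227, [246, 103, 89]), (228, [244, 166, 142]), (229, [244, 222, 194]), (230, [247, 224, 195]), (231, [246, 177, 153]), (232, [245, 113, 96]), (233, [244, 80, 68]), (234, [244, 78, 65]), (235, [241, 78, 68]), (236, [225, 81, 68]), (237, [172, 84, 71]), (238, [117, 87, 75])]
338 
340 
foot [514.2  63.9  45. ]
top [514.2  63.6  75. ]
slottop [487.5 153.6  40. ]
slotbot [534.3  -4.3  40. ]
front [537.3 -14.5  40. ]
back [484.3 165.9  40. ]
tab [543.3 -34.5  74. ]
```

Call:
drive_tool:
  deltas: "0.027 -0.04 -0.2 0;0 0 -0.2 0;0 0 -0.2 0;0 0 -0.2 0;0 0 -0.2 0;0 0 -0.2 0;0 0 -0.2 0;0 0 -0.2 0;0 0 0 0;0 0 0 0"

```text
t: 2.82
eef_pos: [513.3, 65.9, 71.4]
tcp_rot: [-3.14, -0.001, 1.857]
ft_force: [0.4, 1.0, 0.2]
opening: 0.999
grip_force: 0.0
```

Call:
drive_tool:
  deltas: "0 0 0 0;0 0 0 0;0 0 0 0;0 0 0 0;0 0 0 0;0 0 0 0;0 0 0 0;0 0 0 0"
  gripper: 1

```text
t: 3.48
eef_pos: [514.0, 65.0, 71.7]
tcp_rot: [3.141, 0.0, 1.855]
ft_force: [0.6, -0.2, -0.4]
opening: 0.496
grip_force: 0.0
```

Call:
drive_tool:
  deltas: "0 0 0 0;0 0 0 0;0 0 0 0;0 0 0 0;0 0 0 0;0 0 0 0;0 0 0 0"

```text
t: 4.07
eef_pos: [513.8, 65.0, 71.6]
tcp_rot: [-3.141, -0.0, 1.855]
ft_force: [-2.0, -1.2, 1.5]
opening: 0.229
grip_force: 30.0
```

Call:
drive_tool:
  deltas: "-0.0175 0.06 0 0;-0.0175 0.06 0 0;-0.0175 0.06 0 0;-0.0175 0.06 0 0;-0.0175 0.06 0 0;-0.0175 0.06 0 0;-0.0175 0.06 0 0;-0.0175 0.06 0 0;-0.0175 0.06 0 0;-0.0175 0.06 0 0"

```text
t: 4.9
eef_pos: [495.8, 125.7, 71.6]
tcp_rot: [-3.141, -0.0, 1.855]
ft_force: [-5.0, -2.9, 2.3]
opening: 0.23
grip_force: 30.0
```

Call:
drive_tool:
  deltas: "-0.0057 0.02 0 0;-0.0057 0.02 0 0;-0.0057 0.02 0 0;0 0 0 0"

```text
t: 5.23
eef_pos: [494.0, 131.6, 71.6]
tcp_rot: [-3.14, -0.0, 1.855]
ft_force: [-5.9, -0.3, 3.2]
opening: 0.231
grip_force: 30.0
```

Call:
drive_tool:
  deltas: "-0.002 0.01 0 0;-0.002 0.01 0 0;-0.002 0.01 0 0;0 0 0 0"

```text
t: 5.57
eef_pos: [494.0, 132.1, 71.5]
tcp_rot: [-3.14, 0.002, 1.856]
ft_force: [-1.5, -26.5, -0.3]
opening: 0.228
grip_force: 30.0
```

Call:
drive_tool:
  deltas: "-0.002 0.01 0 0;-0.002 0.01 0 0;-0.002 0.01 0 0;0 0 0 0"

```text
t: 5.9
eef_pos: [493.6, 133.9, 71.4]
tcp_rot: [-3.139, 0.004, 1.857]
ft_force: [1.0, -39.3, -0.2]
opening: 0.227
grip_force: 30.0
```

Call:
drive_tool:
  deltas: "0.004 -0.015 0 0;0.004 -0.015 0 0;0 0 0 0"

```text
t: 6.15
eef_pos: [493.6, 133.4, 71.6]
tcp_rot: [-3.14, 0.0, 1.855]
ft_force: [-4.7, -10.2, 3.6]
opening: 0.232
grip_force: 30.0
```

Call:
drive_tool:
  deltas: "0 0 0 0;0 0 0 0;0 0 0 0;0 0 0 0;0 0 0 0;0 0 0 0;0 0 0 0;0 0 0 0"
  gripper: 0

```text
t: 6.82
eef_pos: [494.4, 134.1, 71.7]
tcp_rot: [3.141, -0.0, 1.855]
ft_force: [-0.6, 0.4, 0.5]
opening: 0.733
grip_force: 0.0
```

Call:
drive_tool:
  deltas: "0.06 -0.2 0.2 0;0.06 -0.2 0.2 0;0.06 -0.2 0.2 0;0.06 -0.2 0.2 0;0.06 -0.2 0.2 0;0 0 0 0;0 0 0 0;0 0 0 0"

```text
t: 7.48
eef_pos: [523.8, 34.4, 171.0]
tcp_rot: [-3.141, -0.0, 1.855]
ft_force: [-0.5, 0.2, 0.1]
opening: 0.996
grip_force: 0.0
```

Run:
```python
from h import *
s,p,d,w=wlook('w2.png'); print(s['t'],s['eef_pos'],s['tcp_rot'])
h=cv2.cvtColor(p,cv2.COLOR_RGB2HSV)
for n,lo,hi,zz in [('green',(45,100,60),(80,255,255),43),('red',(0,150,60),(8,255,255),60),('blue',(100,120,60),(130,255,255),74)]:
    k,l,st,c=cv2.connectedComponentsWithStats(cv2.inRange(h,lo,hi))
    for i in range(1,k):
        if st[i,4]>60: print(n,st[i],c[i].round(1),w(*c[i],zz).round(1))
```

```text
7.4833 [523.77897092  34.38730786 170.98962576] [-3.14077174e+00 -4.58227372e-04  1.85483092e+00]
green [350 155  21  17 293] [360.6 163.6] [538.5  92.1  43. ]
green [263 156  20  17 286] [272.3 164.3] [478.3  73.9  43. ]
red [ 284   75   64   27 1089] [315.7  89.1] [494.3 129.8  60. ]
blue [ 294  325   49   25 1012] [317.7 338.4] [543.5 -33.7  74. ]
```

View pics/w2.png

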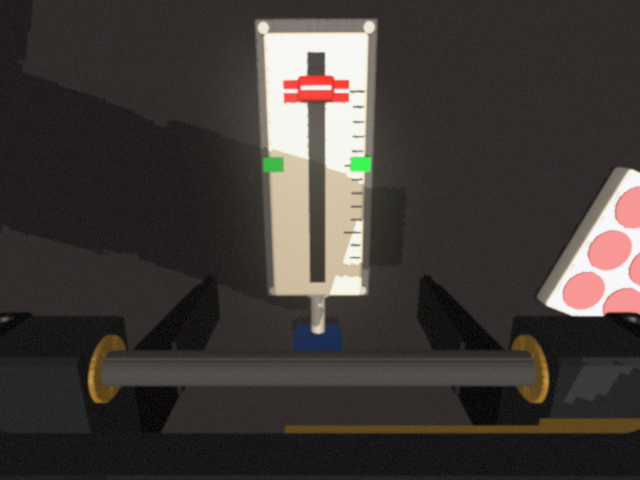

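Pointer is at the first (zero) tick, row ~90, with the clips at row 164. Next I'll work out the draw distance and the tab position.

Run:
```python
from h import *
w=wf(); p=np.load('/tmp/wrist.npz')['p']
print([(r,p[r,290,1]) for r in range(78,104)]);print([(r,p[r,316,1]) for r in range(74,104)]);print([(r,p[r,353,1]) for r in range(82,175)])
m=(w(360.6,163.6,43)+w(272.3,164.3,43))/2
for n,a in dict(foot=(290,91,45),foot2=(343,90.7,45),top=(316,87.5,75),front=(318,296,40)).items():
    x=w(*a);print(n,x.round(1),'dist to mark',((x-m)[:2]@[-.284,.959]).round(1))
print('mark',m)
```

```text
[(78, np.uint8(245)), (79, np.uint8(226)), (80, np.uint8(149)), (81, np.uint8(82)), (82, np.uint8(73)), (83, np.uint8(73)), (84, np.uint8(73)), (85, np.uint8(74)), (86, np.uint8(73)), (87, np.uint8(80)), (88, np.uint8(124)), (89, np.uint8(200)), (90, np.uint8(242)), (91, np.uint8(245)), (92, np.uint8(224)), (93, np.uint8(148)), (94, np.uint8(90)), (95, np.uint8(77)), (96, np.uint8(80)), (97, np.uint8(78)), (98, np.uint8(77)), (99, np.uint8(77)), (100, np.uint8(81)), (101, np.uint8(105)), (102, np.uint8(179)), (103, np.uint8(235))]
[(74, np.uint8(65)), (75, np.uint8(61)), (76, np.uint8(49)), (77, np.uint8(52)), (78, np.uint8(60)), (79, np.uint8(62)), (80, np.uint8(59)), (81, np.uint8(65)), (82, np.uint8(62)), (83, np.uint8(67)), (84, np.uint8(106)), (85, np.uint8(192)), (86, np.uint8(242)), (87, np.uint8(248)), (88, np.uint8(245)), (89, np.uint8(222)), (90, np.uint8(134)), (91, np.uint8(76)), (92, np.uint8(75)), (93, np.uint8(73)), (94, np.uint8(73)), (95, np.uint8(73)), (96, np.uint8(73)), (97, np.uint8(65)), (98, np.uint8(61)), (99, np.uint8(53)), (100, np.uint8(57)), (101, np.uint8
[... 1598 characters left out ...]
, np.uint8(241)), (154, np.uint8(247)), (155, np.uint8(246)), (156, np.uint8(239)), (157, np.uint8(233)), (158, np.uint8(244)), (159, np.uint8(247)), (160, np.uint8(248)), (161, np.uint8(247)), (162, np.uint8(248)), (163, np.uint8(248)), (164, np.uint8(247)), (165, np.uint8(247)), (166, np.uint8(248)), (167, np.uint8(247)), (168, np.uint8(247)), (169, np.uint8(248)), (170, np.uint8(246)), (171, np.uint8(244)), (172, np.uint8(242)), (173, np.uint8(246)), (174, np.uint8(246))]
foot [477.4 125.   45. ] dist to mark 48.7
foot2 [511.5 135.2  45. ] dist to mark 48.8
top [494.3 130.1  75. ] dist to mark 48.7
front [538.5 -16.3  40. ] dist to mark -104.2
mark [508.06404742  83.34124319  43.        ]
```

Call:
drive_tool:
  deltas: "0.067 -0.235 0 0;0.067 -0.235 0 0;0.067 -0.235 0 0;0.067 -0.235 0 0;0 0 -0.2 0;0 0 -0.2 0;0 0 -0.2 0;0 0 -0.2 0;0 0 -0.2 0;0 0 -0.13 0"

```text
t: 8.37
eef_pos: [550.0, -58.7, 55.8]
tcp_rot: [-3.139, -0.002, 1.856]
ft_force: [-0.3, 1.0, 0.0]
opening: 1.001
grip_force: 0.0
```

Call:
drive_tool:
  deltas: "0 0 0 0;0 0 0 0;0 0 0 0;0 0 0 0;0 0 0 0;0 0 0 0;0 0 0 0;0 0 0 0;0 0 0 0;0 0 0 0"
  gripper: 1

```text
t: 9.2
eef_pos: [550.9, -60.1, 58.8]
tcp_rot: [-3.141, -0.0, 1.855]
ft_force: [-2.3, -1.5, 3.8]
opening: 0.418
grip_force: 30.0
```

Call:
drive_tool:
  deltas: "0 0 0 0;0 0 0 0;0 0 0 0;0 0 0 0"

```text
t: 9.53
eef_pos: [551.0, -60.1, 58.8]
tcp_rot: [-3.141, -0.0, 1.855]
ft_force: [-4.0, -2.4, 5.2]
opening: 0.423
grip_force: 30.0
```

Call:
drive_tool:
  deltas: "0.0057 -0.0192 0 0;0.0057 -0.0192 0 0;0.0057 -0.0192 0 0;0.0057 -0.0192 0 0;0.0057 -0.0192 0 0;0.0057 -0.0192 0 0;0.0057 -0.0192 0 0;0.0057 -0.0192 0 0;0.0057 -0.0192 0 0;0.0057 -0.0192 0 0"

```text
t: 10.37
eef_pos: [556.4, -78.3, 58.7]
tcp_rot: [-3.141, -0.001, 1.855]
ft_force: [-5.3, 7.6, 6.6]
opening: 0.42
grip_force: 30.0
```

Call:
drive_tool:
  deltas: "0.0057 -0.0192 0 0;0.0057 -0.0192 0 0;0.0057 -0.0192 0 0;0.0057 -0.0192 0 0;0.0057 -0.0192 0 0;0.0057 -0.0192 0 0;0.0057 -0.0192 0 0;0.0057 -0.0192 0 0;0.0057 -0.0192 0 0;0.0057 -0.0192 0 0"

```text
t: 11.2
eef_pos: [561.9, -97.1, 58.7]
tcp_rot: [-3.141, -0.002, 1.855]
ft_force: [-4.2, 9.8, 7.9]
opening: 0.42
grip_force: 30.0
```

Call:
drive_tool:
  deltas: "0.0057 -0.0192 0 0;0 0 0 0;0 0 0 0"

```text
t: 11.45
eef_pos: [562.6, -99.2, 58.7]
tcp_rot: [-3.141, -0.002, 1.855]
ft_force: [-4.5, 7.7, 8.2]
opening: 0.42
grip_force: 30.0
```

Run:
```python
from h import *
s,p,d,w=wlook('w3.png'); print(s['t'],s['eef_pos'],s['tcp_rot'])
h=cv2.cvtColor(p,cv2.COLOR_RGB2HSV)
for n,lo,hi,zz in [('green',(45,100,60),(80,255,255),43),('red',(0,150,60),(8,255,255),60)]:
    k,l,st,c=cv2.connectedComponentsWithStats(cv2.inRange(h,lo,hi))
    for i in range(1,k):
        if st[i,4]>60: print(n,st[i],c[i].round(1),w(*c[i],zz).round(1))
```

```text
11.45 [562.59312804 -99.18130836  58.73157769] [-3.14081089e+00 -1.75308569e-03  1.85507469e+00]
```

View pics/w3.png

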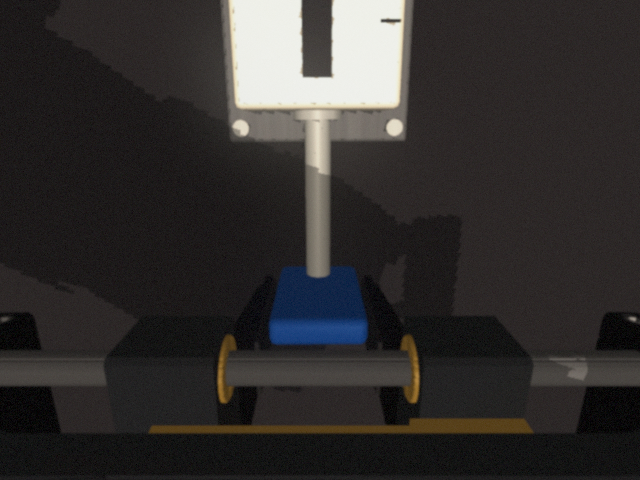

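The tab is held firmly between the pads at (318,305), drawn about 41 mm. The mark is out of the wrist view.

Call:
drive_tool:
  deltas: "0.003 -0.0096 0 0;0.003 -0.0096 0 0;0.003 -0.0096 0 0;0.003 -0.0096 0 0;0.003 -0.0096 0 0;0.003 -0.0096 0 0;0.003 -0.0096 0 0;0.002 -0.0096 0 0;0 0 0 0;0 0 0 0"

```text
t: 12.33
eef_pos: [564.8, -106.6, 58.7]
tcp_rot: [-3.141, -0.002, 1.855]
ft_force: [-4.9, 9.1, 7.1]
opening: 0.42
grip_force: 30.0
```

Run:
```python
from h import *
s=env.state(); print(s['eef_pos'], (s['eef_pos']-[551,-60.1,58.8])[:2]@[.284,-.959])
p,d=grab('scene','sc2.png'); cv2.imwrite('pics/sc2c.png',cv2.resize(p[190:280,300:430,::-1],None,fx=6,fy=6,interpolation=cv2.INTER_CUBIC))
h=cv2.cvtColor(p,cv2.COLOR_RGB2HSV)
for n,lo,hi,zz in [('green',(45,120,60),(80,255,255),43),('red',(0,150,60),(8,255,255),60)]:
    k,l,st,c=cv2.connectedComponentsWithStats(cv2.inRange(h,lo,hi))
    for i in range(1,k):
        if st[i,4]>5 and 190<c[i][1]<280 and 300<c[i][0]<430: print(n,st[i],c[i].round(1),world('scene',*c[i],zz).round(1))
```

```text
[ 564.7659359  -106.55112503   58.71425124] 48.45615469707042
green [369 240   5  12  35] [370.5 245.3] [550.1  94.7  43. ]
red [374 220   3   4   8] [374.8 221.5] [493.4  67.4  60. ]
red [372 221   9  19  68] [376.  229.8] [515.1  85.   60. ]
```

View pics/sc2c.png

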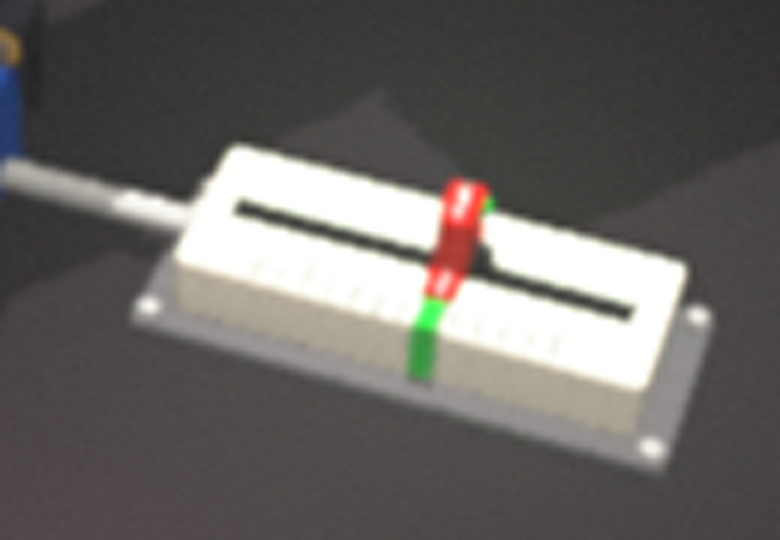

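The zoomed view shows the foot's white line at (443,283), in line with the green clip at (432,315), and the black dog touching the knob. I'll hold here.

Call:
drive_tool:
  deltas: "0 0 0 0;0 0 0 0;0 0 0 0;0 0 0 0;0 0 0 0;0 0 0 0;0 0 0 0;0 0 0 0;0 0 0 0;0 0 0 0"

```text
t: 13.22
eef_pos: [564.8, -106.6, 58.7]
tcp_rot: [-3.141, -0.002, 1.855]
ft_force: [-4.4, 9.6, 6.5]
opening: 0.417
grip_force: 30.0
```

Call:
drive_tool:
  deltas: "0 0 0 0;0 0 0 0;0 0 0 0;0 0 0 0;0 0 0 0;0 0 0 0;0 0 0 0;0 0 0 0;0 0 0 0;0 0 0 0"

```text
t: 14.05
eef_pos: [564.8, -106.6, 58.7]
tcp_rot: [-3.141, -0.002, 1.855]
ft_force: [-4.3, 9.9, 7.6]
opening: 0.419
grip_force: 30.0
```

Call:
drive_tool:
  deltas: "0 0 0 0;0 0 0 0;0 0 0 0;0 0 0 0;0 0 0 0;0 0 0 0"

```text
t: 14.55
eef_pos: [564.8, -106.6, 58.7]
tcp_rot: [-3.141, -0.002, 1.855]
ft_force: [-5.4, 10.0, 7.8]
opening: 0.417
grip_force: 30.0
```

Call:
drive_tool:
  deltas: "-0.0057 0.0192 0 0;-0.0057 0.0192 0 0;-0.0057 0.0192 0 0;-0.0057 0.0192 0 0;-0.0057 0.0192 0 0;-0.0057 0.0192 0 0;-0.0057 0.0192 0 0;-0.0057 0.0192 0 0;-0.0057 0.0192 0 0;-0.0057 0.0192 0 0"

```text
t: 15.38
eef_pos: [559.2, -87.7, 58.7]
tcp_rot: [-3.141, -0.001, 1.855]
ft_force: [-4.3, 5.9, 7.2]
opening: 0.418
grip_force: 30.0
```

Call:
drive_tool:
  deltas: "-0.0057 0.0192 0 0;-0.0057 0.0192 0 0;-0.0057 0.0192 0 0;-0.0057 0.0192 0 0;-0.0057 0.0192 0 0;-0.0057 0.0192 0 0;-0.0057 0.0192 0 0;-0.0057 0.0192 0 0;-0.0057 0.0192 0 0;-0.0057 0.0192 0 0"

```text
t: 16.22
eef_pos: [553.6, -68.9, 58.7]
tcp_rot: [-3.141, -0.001, 1.855]
ft_force: [-5.3, 2.5, 7.4]
opening: 0.418
grip_force: 30.0
```

Call:
drive_tool:
  deltas: "-0.0057 0.0192 0 0;-0.0057 0.0192 0 0;-0.0057 0.0192 0 0;-0.0028 0.0096 0 0;-0.0028 0.0096 0 0;0 0 0 0;0 0 0 0"

```text
t: 16.8
eef_pos: [551.3, -61.4, 58.8]
tcp_rot: [-3.141, -0.001, 1.855]
ft_force: [-4.2, 2.2, 6.1]
opening: 0.42
grip_force: 30.0
```

Call:
drive_tool:
  deltas: "-0.0015 0.005 0 0;-0.0015 0.005 0 0;-0.0015 0.005 0 0;-0.0015 0.005 0 0;-0.0015 0.005 0 0;0 0 0 0;0 0 0 0"

```text
t: 17.38
eef_pos: [551.0, -60.0, 58.8]
tcp_rot: [-3.141, 0.001, 1.855]
ft_force: [-4.2, -6.8, 3.9]
opening: 0.417
grip_force: 30.0
```

Firm contact at home. I'll release the tab, lift off and check.

Call:
drive_tool:
  deltas: "0 0 0 0;0 0 0 0;0 0 0 0;0 0 0 0;0 0 0 0;0 0 0 0;0 0 0 0;0 0 0 0"
  gripper: 0

```text
t: 18.05
eef_pos: [551.0, -59.4, 58.6]
tcp_rot: [3.141, 0.0, 1.855]
ft_force: [1.2, 0.4, -0.9]
opening: 0.927
grip_force: 0.0
```

Call:
drive_tool:
  deltas: "0 0 0.15 0;0 0 0.2 0;0 0 0.2 0;0 0 0.2 0;0 0 0.2 0;-0.08 0.28 0.2 0;-0.08 0.28 0 0;-0.08 0.28 0 0;0 0 0 0;0 0 0 0"

```text
t: 18.88
eef_pos: [526.8, 25.7, 173.9]
tcp_rot: [3.141, 0.0, 1.857]
ft_force: [-0.7, -0.3, -0.0]
opening: 0.999
grip_force: 0.0
```

Run:
```python
from h import *
s,p,d,w=wlook('w4.png'); print(s['t'],s['eef_pos'],s['ft_force'])
h=cv2.cvtColor(p,cv2.COLOR_RGB2HSV); m=[]
for n,lo,hi,zz in [('green',(45,100,60),(80,255,255),43),('red',(0,150,60),(8,255,255),60)]:
    k,l,st,c=cv2.connectedComponentsWithStats(cv2.inRange(h,lo,hi))
    for i in range(1,k):
        if st[i,4]>60: print(n,st[i],c[i].round(1),w(*c[i],zz).round(1))
```

```text
18.8833 [526.76787749  25.66092697 173.93002359] [-0.66948808 -0.32642062 -0.00630226]
green [262 143  21  16 294] [271.5 150.5] [478.1  74.   43. ]
green [349 142  22  17 298] [359.9 150.3] [538.5  91.9  43. ]
red [286 140  61  25 967] [315.7 151.2] [508.1  83.8  60. ]
```

View pics/w4.png

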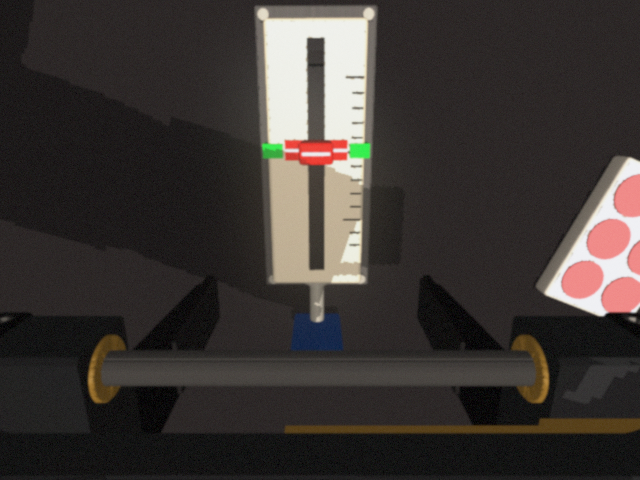

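The pointer's white line (row ~150) is level with both clips (row ~150), and the tab is home at (317,330).

```bash
python3 -c "
from cell import env; print(env.job_done())"
```

```text
the job is handed in; nothing more can be done
None
```

I zeroed the red pointer, drew the blue tab to the green mark and held it there for over two seconds, then eased it home. The last picture shows the pointer still level with the mark; the job is handed in, but no verdict came back.

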